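# Swing the hold-down clips over a board in its solder pallet

## Task

The circuit board lies in its solder pallet, but the four hold-down clips beside its two long edges are still swung clear. Go along both edges with your fingertips closed and, following each clip's thumb pin round its arc, push the clip in over the board until it comes to its stop and points straight in. Only push, gently: grip nothing, do not lift or shift the board or lean on it, and leave the things standing and lying about where they are.

Things in the scene. Friction and masses are not known exactly. Their poses are not given: they have to be found in the camera images.
- pallet: dark grey solder pallet, a plate 240 mm (x) by 290 (y), fixed; origin at the centre of its underside, z up, -x to its near long side, +y along it, about to the robot's left. Face 12.4 mm above the bench; low rims and corner bumpers, up to 6.5 mm above the face, run round it (|x| > 0.100 or |y| > 0.125). The board lies in a recess in the middle, two hold-down clips beside each of its long edges.
- board_middle (a point): the green circuit board, 110 mm (x) by 150 (y), 2.4 thick, loose in its recess (1 mm play), its upper face flush with the pallet's. This point is the middle of its upper face; axes as the pallet's. Its parts stand up to 20 mm high within 38 mm of its long middle line (|x| < 0.038); the strip along each long edge is bare.
- clip_near_right (a joint): angle of a hold-down clip, pivot at x = -0.071, y = -0.050 of the pallet: flat steel arm, 36 mm from pivot to tip, 12 wide, top 4.3 mm above the pallet's face (pivot screw 1.2 more). 0: along the board's edge, clear of it, pointing to the pallet's -y; grows as it swings anticlockwise from above; at its stop, 1.57, it points straight in (+x), over the board. Starts at -0.2 to 0.34; 2 N at the pin moves it, and it stays put.
- clip_near_right_pin (a point): middle of the thumb pin near the tip of clip_near_right: a round upright steel pin 8 mm across, 13.5 mm high, 26 mm from the clip's pivot. The point is 23.5 mm above the bench, the pin's top 30.2 mm.
- clip_near_left (a joint): angle of a hold-down clip, pivot at x = -0.071, y = +0.050 of the pallet: flat steel arm, 36 mm from pivot to tip, 12 wide, top 4.3 mm above the pallet's face (pivot screw 1.2 more). 0: along the board's edge, clear of it, pointing to the pallet's -y; grows as it swings anticlockwise from above; at its stop, 1.57, it points straight in (+x), over the board. Starts at -0.2 to 0.34; 2 N at the pin moves it, and it stays put.
- clip_near_left_pin (a point): middle of the thumb pin near the tip of clip_near_left: a round upright steel pin 8 mm across, 13.5 mm high, 26 mm from the clip's pivot. The point is 23.5 mm above the bench, the pin's top 30.2 mm.
- clip_far_left (a joint): angle of a hold-down clip, pivot at x = +0.071, y = +0.050 of the pallet: flat steel arm, 36 mm from pivot to tip, 12 wide, top 4.3 mm above the pallet's face (pivot screw 1.2 more). 0: along the board's edge, clear of it, pointing to the pallet's +y; grows as it swings anticlockwise from above; at its stop, 1.57, it points straight in (-x), over the board. Starts at -0.2 to 0.34; 2 N at the pin moves it, and it stays put.
- clip_far_left_pin (a point): middle of the thumb pin near the tip of clip_far_left: a round upright steel pin 8 mm across, 13.5 mm high, 26 mm from the clip's pivot. The point is 23.5 mm above the bench, the pin's top 30.2 mm.
- clip_far_right (a joint): angle of a hold-down clip, pivot at x = +0.071, y = -0.050 of the pallet: flat steel arm, 36 mm from pivot to tip, 12 wide, top 4.3 mm above the pallet's face (pivot screw 1.2 more). 0: along the board's edge, clear of it, pointing to the pallet's +y; grows as it swings anticlockwise from above; at its stop, 1.57, it points straight in (-x), over the board. Starts at -0.2 to 0.34; 2 N at the pin moves it, and it stays put.
- clip_far_right_pin (a point): middle of the thumb pin near the tip of clip_far_right: a round upright steel pin 8 mm across, 13.5 mm high, 26 mm from the clip's pivot. The point is 23.5 mm above the bench, the pin's top 30.2 mm.
- loupe: black eye loupe, 38 mm across and 36 high, standing on the pallet's right-hand margin (its foot 12.4 mm above the bench); origin at its underside. Not to be disturbed.
- flux_bottle: white bottle, 38 mm across, 85 high, standing beside one end of the pallet; origin at its underside. Not to be disturbed.
- tape_roll: small roll of black tape lying flat, 62 mm across, 19 high, beside one end of the pallet; origin at its underside. Not to be disturbed.
- tweezers: steel tweezers, 122 mm long, lying in front of the pallet; origin at its underside. Not to be disturbed.
- solder_spool: reel of wire, 62 mm across, 48 high, standing behind the pallet; origin at its underside. Not to be disturbed.
- esd_brush: flat black brush, 130 mm long, lying behind the pallet; origin at its underside. Not to be disturbed.

How it is judged:
By the outcome, as a careful person would: the job done as asked, in the order asked, and still so for the second after the job is handed in, with the robot touching nothing.
It also fails if it takes over 67 s, if anything falls off the work surface, if the arm or the gripper's body presses on something with over 40 N, if the wrist force passes 120 N, or if a joint passes its speed limit or range.

## Robot

A 6-joint arm with a two-finger parallel gripper is mounted at the origin on a cart in front of the work surface, level with it; the furniture and walls round the work are solid. World frame = base frame: x ahead of the robot, y to its left, z up, the work surface at z = 0. Lengths are in mm, angles in rad, forces in N, time in s.
With the tool pointing down it reaches from about 350 to 875 mm from the base axis. Payload 4.2 kg.
Tool frame: the origin (TCP) lies at the very end of the fingers, on their centre line; the grasp point (between the pads) lies 19 mm behind it; z points along the fingers, y is the line along which they close (so a half turn about z gives the same grasp; the last joint's range is limited). The gripper opens to 85 mm and grips with 20 to 120 N. Pads are 22 mm wide; open, the fingers measure 114 mm over their backs; the gripper's body (76 mm by 85 mm) begins 54 mm behind the grasp point. The pads swing forward as they close: fully open they stand 13 mm farther back than shut.
Start: joints at [-0.864, 0.385, 0.008, 0, -1.194, -0.259], TCP at [270.626, -563.348, 231.312] pointing down, gripper open.
Joint ranges: [-3.14, 3.14], [-1.21, 2.06], [-1.07, 1.41], [-3.16, 2.05], [-2.99, -0.16], [-3.1, 3.1]. Speed limits (rad/s): [2.79, 2.79, 3.14, 3.14, 3.14, 3.14].

## Interface

Orientations are given as a unit quaternion [x, y, z, w].
In Python, from bench import arm gives the robot as it stands. The module is installed in compiled form; this text tells all that it offers.
- The arm moves only by the tool drive_tool, never from a script. Its argument "targets" is a list of rows, each a list of 5 numbers: the closure, from -1 (fully open) to 1 (shut), then the shift along the tool's x, y, z in mm, then the turn about the tool's z in degrees. In form: [[grip, tx, ty, tz, roll], ...]. A call has 1 to 12 rows; each row is the pose to reach, as a shift and turn from the pose commanded when the call began, along the tool's axes at that moment; what a row does not reach only later rows make up. A row lasts 1/10 s, in which the tool goes at most 50 mm and 8.59 degrees, less where a joint would pass 70% of its speed; a pose out of reach is approached as far as the arm can. A call with a gripper value outside its range is refused whole. The fingers move at their own pace and stop on an object; the grip force is fixed at half the most. Time passes only in rows, so rows that repeat a pose let the fingers close. It gives the time, the measured TCP pose, the force, the opening and the grip force at its end, in the units of the state.
- arm.read_state(): the state, without advancing time (a new reading comes with each control period).
- arm.get_image(name): name is "side" or "top" or "wrist"; returns the picture (384x512x3 uint8, blue, green, red); there is no depth.
- arm.camera_params(name): a dict with "fov_y" (degrees; the focal length in pixels is half the picture's height over the tangent of half this angle, whatever the lens; pixels are square), "cx", "cy" (the principal point, pixels), "D" ([k1, k2, p1, p2, k3] as OpenCV has them; the pictures are not rectified), "rvec" (rotation vector, rad) and "tvec" (3), from world to camera coordinates, as OpenCV has them; the wrist camera has in their place "tool_from_camera" (4x4, takes a point from camera to tool coordinates, whose origin is the TCP and whose axes are the flange's). Camera axes: x right, y down, z forward; pixel columns grow to the right and rows downward; lengths in mm; the calibration is good to about 2 mm. A picture is of the moment at which its call begins: read the wrist's pose just before it. camera_params takes no time and is no camera call.
- arm.job_done(): hands the job in; it is judged then, once.
The state is a dict: "clock": time; "joints": joint angles; "joint_vel": joint speeds; "joint_efforts": joint torques, N m; "position": TCP position; "ee_rot": TCP orientation; "contact_force": force on the tool from outside, world axes, zero at the start; "wrist_torque": the same for the moment, N m; "gripper_width": finger opening in mm; "grasp_force": force on a finger pad.
Only numpy, scipy, OpenCV 4.12 (cv2) and the standard library are available. Lean on these libraries where they do the work, as an engineer would, in place of code of your own. Each camera call takes 0.05 s, during which the arm holds its last target. There are 200 camera calls.

## Working session

There is one attempt and no reset: what is moved stays moved. The work goes in short steps, Python scripts to look and compute and a tool call to move; the robot and the scene stay as the last step left them, time stands still between calls to the robot, and variables do not carry over. Pictures are saved under pics/ and viewed, at most 10 in all, crops included, and the job is handed in when it is done.

Besides the shell and the picture viewer there is one more tool, called after "Request:" as a command line: name --pt "numbers of a row" for each row, then --argument value for the rest. drive_tool: Moves the arm, as the interface text tells. Its arguments: {"type":"object","properties":{"targets":{"type":"array","items":{"type":"array","items":{"type":"number"}}}},"required":["targets"]}

```bash
mkdir -p pics; python3 - <<'E'
from bench import arm
import cv2,numpy as np
s=arm.read_state()
for k in("clock","position","ee_rot","joints","contact_force","gripper_width"):print(k,s[k])
for n in("top","side","wrist"):
    p=arm.camera_params(n);print(n,p)
    im=arm.get_image(n);cv2.imwrite(f"pics/{n}0.png",im)
a=cv2.imread("pics/top0.png");cv2.imwrite("pics/top0b.png",cv2.resize(a,(800,600),interpolation=cv2.INTER_CUBIC))
a=cv2.imread("pics/side0.png");cv2.imwrite("pics/side0b.png",cv2.resize(a,(800,600),interpolation=cv2.INTER_CUBIC))
E
```

```text
clock 0.0
position [ 270.38147658 -562.85007681  230.21793559]
ee_rot [-2.21921944e-01  9.75063841e-01  1.03778257e-03 -2.80888569e-04]
joints [-8.64403224e-01  3.85558182e-01  6.61974867e-03 -5.00773114e-04
 -1.19395716e+00 -2.58637826e-01]
contact_force [-0.32121329 -0.06585588  0.64291965]
gripper_width 85.29060753513255
top {'fov_y': 43.8650394491412, 'cx': 250.9363802598974, 'cy': 189.78304527469922, 'D': array([-0.03961485,  0.        ,  0.        ,  0.        ,  0.        ]), 'rvec': array([ 2.00858179, -2.22064363,  0.22385599]), 'tvec': array([ 93.96769316, 581.62050825, 968.22242967])}
side {'fov_y': 42.03478642817193, 'cx': 258.3460399106939, 'cy': 188.37615897377148, 'D': array([0.06322941, 0.        , 0.        , 0.        , 0.        ]), 'rvec': array([ 2.07435216,  0.08510594, -0.04087225]), 'tvec': array([-582.11300787,   46.50258145, 1060.4309894 ])}
wrist {'fov_y': 69.01639275117068, 'cx': 252.8576459700829, 'cy': 191.72860721541483, 'D': array([0.0210649, 0.       , 0.       , 0.       , 0.       ]), 'tool_from_camera': array([[-4.37142894e-04, -9.59378954e-01, -2.82120244e-01,
         7.19931091e+01],
       [ 9.99999108e-01, -6.32173307e-05, -1.33451298e-03,
         8.67821193e-01],
       [ 1.26246878e-03, -2.82120576e-01,  9.59378125e-01,
        -1.42843283e+02],
       [ 0.00000000e+00,  0.00000000e+00,  0.00000000e+00,
         1.00000000e+00]])}
```

View pics/top0b.png

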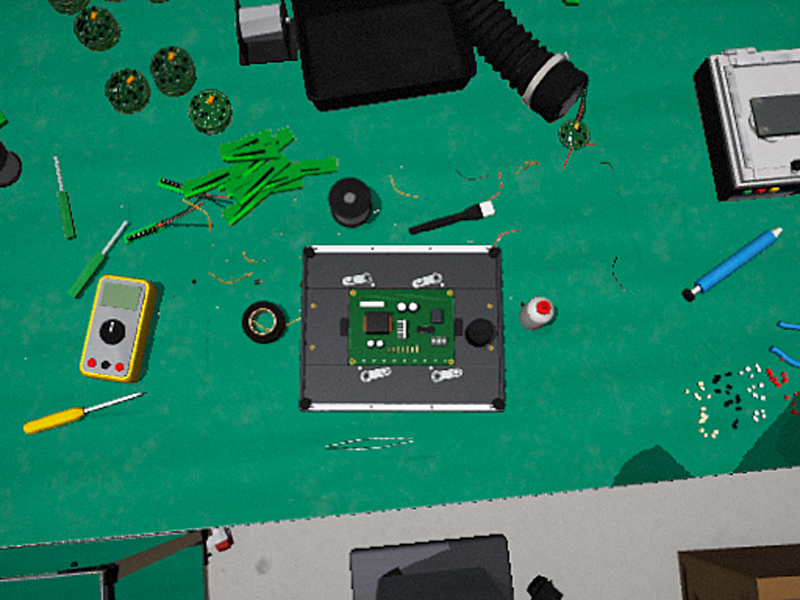

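View pics/side0b.png

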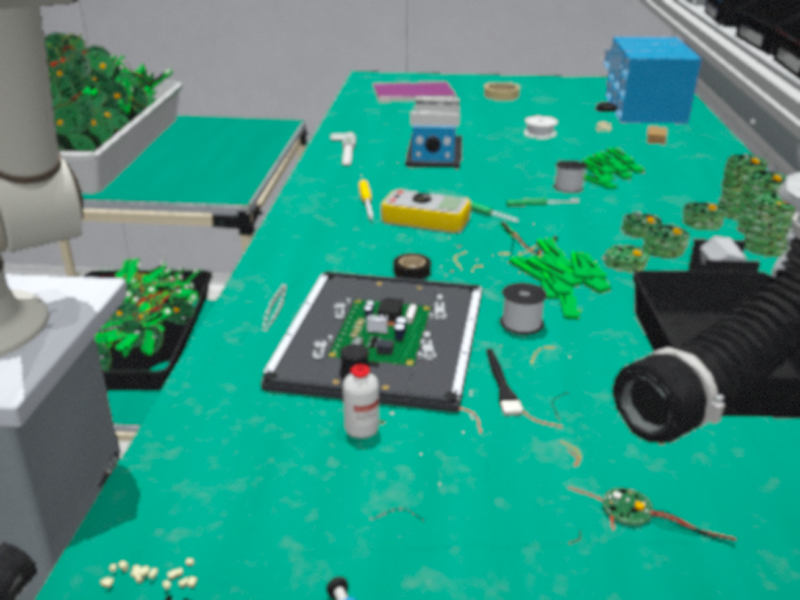

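The top view shows the pallet with corners (enlarged-picture px) at about (303,247), (502,247), (504,410) and (301,409). The board's corners are near (349,290), (454,290), (455,364) and (348,364). The loupe is at (480,333) on the right margin, the bottle at (537,312), the tape at (264,322), and all four clips point along the edges. The side view agrees with this.

```bash
cat > h.py <<'E'
from bench import arm
import cv2,numpy as np
from scipy.spatial.transform import Rotation as R
def cam(n,st=None):
    p=arm.camera_params(n);f=192/np.tan(np.radians(p["fov_y"]/2))
    K=np.array([[f,0,p["cx"]],[0,f,p["cy"]],[0,0,1]])
    if n=="wrist":
        T=np.eye(4);T[:3,:3]=R.from_quat(st["ee_rot"]).as_matrix();T[:3,3]=st["position"]
        M=np.linalg.inv(T@p["tool_from_camera"])
    else:
        M=np.eye(4);M[:3,:3]=cv2.Rodrigues(p["rvec"])[0];M[:3,3]=p["tvec"]
    return K,p["D"],M
def onplane(c,uv,z):
    K,D,M=c;q=cv2.undistortPoints(np.float64(uv).reshape(-1,1,2),K,D)[:,0]
    d=np.c_[q,np.ones(len(q))]@M[:3,:3];o=-M[:3,:3].T@M[:3,3]
    return o+d*((np.reshape(z,-1)-o[2])/d[:,2])[:,None]
def proj(c,P):
    K,D,M=c;return cv2.projectPoints(np.float64(P).reshape(-1,1,3),cv2.Rodrigues(M[:3,:3])[0],M[:3,3],K,D)[0][:,0]
def tri(c1,u1,c2,u2):
    A=[]
    for c,u in((c1,u1),(c2,u2)):
        q=cv2.undistortPoints(np.float64(u).reshape(1,1,2),c[0],c[1])[0,0]
        A.append((c[2][:3],q))
    X=cv2.triangulatePoints(A[0][0],A[1][0],A[0][1],A[1][1])[:,0];return X[:3]/X[3]
E
python3 - <<'E'
from h import *
c=cam("top");np.set_printoptions(precision=1,suppress=True)
uv=np.array([[303,247],[502,247],[504,410],[301,409],[349,290],[454,290],[455,364],[348,364]])*.64
P=onplane(c,uv,[16]*4+[12.4]*4);print(P)
print(P[:4].mean(0),P[4:].mean(0))
s=cam("side")
# pallet corners in side: bottle end near (265,382) etc; board middle check
print(proj(s,P)/.64)
E
```

```text
[[ 683.7  156.7   16. ]
 [ 654.5 -132.5   16. ]
 [ 420.3 -104.9   16. ]
 [ 450.1  177.3   16. ]
 [ 613.7   95.6   12.4]
 [ 598.4  -55.6   12.4]
 [ 491.7  -44.5   12.4]
 [ 506.9  106.5   12.4]]
[552.1  24.2  16. ] [552.7  25.5  12.4]
[[480.  285.3]
 [456.2 403.5]
 [260.1 379.3]
 [324.4 272.2]
 [430.2 305.9]
 [411.9 365.8]
 [327.9 356.7]
 [355.7 298.8]]
```

Request:
drive_tool --pt "1 -20 16 0 -4" --pt "1 -55 44 0 -10" --pt "1 -90 72 0 -16" --pt "1 -125 100 0 -22" --pt "1 -160 128 0 -28" --pt "1 -195 156 0 -34" --pt "1 -230 184 0 -40" --pt "1 -265 212 0 -46" --pt "1 -300 240 0 -52" --pt "1 -335 268 0 -58" --pt "1 -370 296 0 -58" --pt "1 -395 316 0 -58"

```text
clock: 1.35
position: [490.5, -105.1, 231.3]
ee_rot: [-0.668, 0.745, 0.0, 0.0]
contact_force: [0.7, -0.1, 1.1]
gripper_width: -0.4
grasp_force: 0.0
```

```bash
python3 - <<'E'
from h import *
s=arm.read_state();print(s["position"],s["ee_rot"],s["gripper_width"],s["joints"])
T=R.from_quat(s["ee_rot"]).as_matrix();print(T.round(3),T.T@(np.array([552,25,110])-s["position"]))
E
```

```text
[ 490.50821798 -105.11602038  231.25684817] [-6.67549339e-01  7.44565556e-01  3.59863874e-05  1.08862873e-04] -0.36070588956910804 [ 1.12978581e-01  1.74187115e-01 -2.87687268e-01 -2.06447620e-04
 -1.10878619e+00 -2.21857858e-01]
[[-0.109 -0.994  0.   ]
 [-0.994  0.109  0.   ]
 [-0.    -0.    -1.   ]] [-136.00633592  -46.96505109  121.28974321]
```

Request:
drive_tool --pt "1 -25 -10 0 0" --pt "1 -65 -24 10 0" --pt "1 -105 -38 40 0" --pt "1 -130 -46 75 0" --pt "1 -136 -47 105 0" --pt "1 -136 -47 120 0" --pt "1 -136 -47 120 0" --pt "1 -136 -47 120 0"

```text
clock: 2.15
position: [551.9, 22.4, 111.6]
ee_rot: [-0.667, 0.745, -0.0, -0.0]
contact_force: [-0.6, -0.5, 0.2]
gripper_width: -0.1
grasp_force: 0.0
```

```bash
python3 - <<'E'
from h import *
import json
s=arm.read_state();a=arm.get_image("wrist");print(s["position"],s["ee_rot"])
cv2.imwrite("pics/w1.png",a);json.dump({k:list(map(float,s[k])) for k in("position","ee_rot")},open("w1.json","w"))
cv2.imwrite("pics/w1b.png",cv2.resize(a,(800,600),interpolation=cv2.INTER_CUBIC))
E
```

```text
[551.87068765  22.43603155 111.57093634] [-6.66998150e-01  7.45059351e-01 -1.56574022e-04 -8.69803246e-05]
```

View pics/w1b.png

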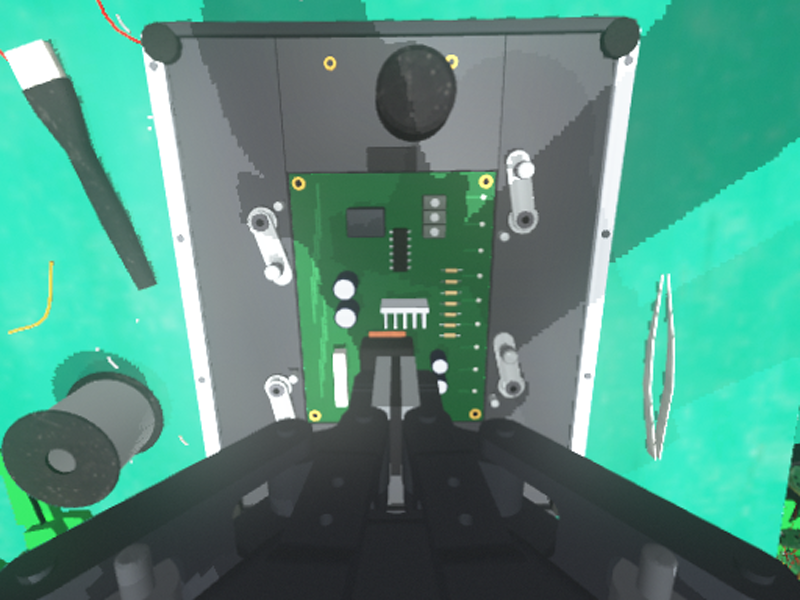

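The wrist picture (800 px scale) shows near_right's pivot at (524,220) with its pin top at (526,170), near_left's pivot at (513,387) with its pin at (507,350), and far_right's pivot at (261,220) with its pin at (274,271). Far_left's pivot is at (276,388), and its pin is partly hidden by the gripper. The shut fingertips measure about 18 mm across y.

```bash
python3 - <<'E'
from h import *
import json
np.set_printoptions(precision=1,suppress=True)
s=json.load(open("w1.json"));c=cam("wrist",s)
piv=np.array([[524,220],[513,387],[276,388],[261,220]])*.64
L=np.array([[-71,-50],[-71,50],[71,50],[71,-50]])
W=onplane(c,piv,[17.9]);print(W)
def fit(L,W):
    l=L-L.mean(0);w=W-W.mean(0);t=np.arctan2((l[:,0]*w[:,1]-l[:,1]*w[:,0]).sum(),(l*w).sum())
    Rm=np.array([[np.cos(t),-np.sin(t)],[np.sin(t),np.cos(t)]]);o=W.mean(0)-Rm@L.mean(0);return t,o,W-(L@Rm.T+o)
t,o,r=fit(L,W[:,:2]);print("pivot fit",t,o,r)
rim=np.array([[298,183],[486,181],[315,415],[475,413]])*.64
B=onplane(c,rim,[12.4]);print("board holes",B,B.mean(0))
pins=np.array([[526,170],[507,350],[274,271]])*.64
P=onplane(c,pins,[30.2])[:,:2]
Rm=np.array([[np.cos(t),-np.sin(t)],[np.sin(t),np.cos(t)]])
q=(P-o)@Rm;d=q-L[[0,1,3]];print(q,np.hypot(*d.T))
print("ang",np.arctan2(d[0,0],-d[0,1]),np.arctan2(d[1,0],-d[1,1]),np.arctan2(-d[2,0],d[2,1]))
# crop, enlarged
a=cv2.imread("pics/w1.png");m=cv2.resize(a[80:290,150:370],None,fx=2.8,fy=2.8,interpolation=cv2.INTER_CUBIC);cv2.imwrite("pics/w1c.png",m)
tp=cam("top");Pl=np.c_[W[:,:2],np.full(4,17.9)];print(proj(tp,Pl)/.64)
a=cv2.imread("pics/top0.png");cv2.imwrite("pics/top0c.png",cv2.resize(a[150:270,180:335],(775,600),interpolation=cv2.INTER_CUBIC))
E
```

```text
[[477.8 -15.8  17.9]
 [487.1  82.6  17.9]
 [628.2  67.6  17.9]
 [617.6 -31.4  17.9]]
pivot fit -0.10594994953604116 [552.7  25.7] [[ 1.   0.6]
 [-0.2 -0.3]
 [-0.3 -0.4]
 [-0.4  0.1]]
board holes [[595.8 -48.1  12.4]
 [495.8 -38.   12.4]
 [609.4  91.4  12.4]
 [510.  101.1  12.4]] [552.8  26.6  12.4]
[[-65.5 -74.8]
 [-62.7  20.5]
 [ 62.5 -24.8]] [25.4 30.6 26.6]
ang 0.2173580171023606 0.27455190989719225 0.3246383945581322
[[436.2 375.4]
 [365.9 375.8]
 [367.2 277.5]
 [436.1 278. ]]
```

View pics/w1c.png

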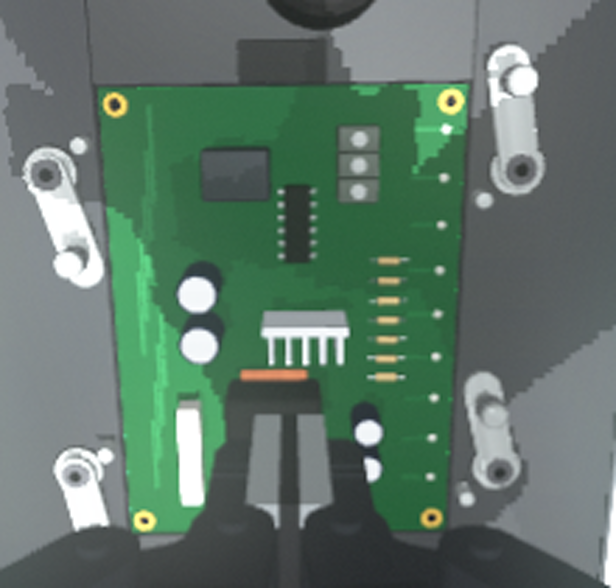

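View pics/top0c.png

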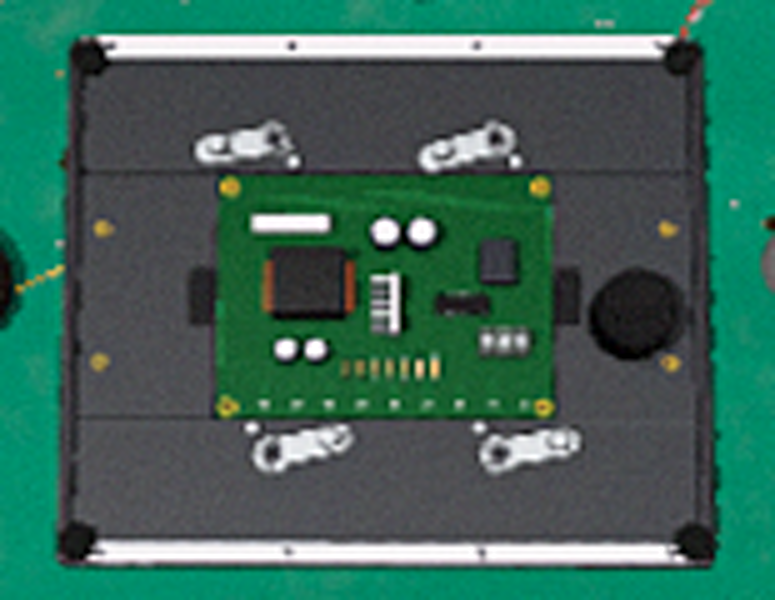

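```bash
cat > plan.py <<'E'
from h import *
np.set_printoptions(precision=1,suppress=True)
t=-0.106;o=np.array([552.7,25.9]);Rm=np.array([[np.cos(t),-np.sin(t)],[np.sin(t),np.cos(t)]])
def goto(p,z):  # pallet point -> tool shift, roll to theta=0 yaw
    s=arm.read_state();T=R.from_quat(s["ee_rot"]).as_matrix();w=np.r_[Rm@np.array(p)+o,z]
    yaw=np.degrees(np.arctan2(T[1,1],T[0,1]));return T.T@(w-s["position"]),((yaw-173.93+180)%360)-180
E
python3 - <<'E'
from plan import *
import json
print(goto((-71-13-3,-69),60),goto((-71-13-3,-69),23))
for d in list(range(7,85,7)):
    a=np.radians(d);c,s=np.cos(a),np.sin(a);print(d,-(19*(1-c)-13*s),-(19*s+13*(1-c)))
st=json.load(open("w1.json"));w=cam("wrist",st);tp=cam("top")
print("pin",tri(w,[336.4,108.6],tp,[293,238]),"piv far_r",tri(w,[150+45/2.8,80+174/2.8],tp,[180+497/5,150+137/5]))
lo=onplane(w,[[415*.64,92*.64]],[48])[0,:2];print("loupe",(lo-o)@Rm)
E
```

```text
(array([66. , 86.8, 52.1]), np.float64(-0.2687387829616341)) (array([66. , 86.8, 89.1]), np.float64(-0.2687387829616341))
7 1.4426783454520349 -2.412417553360616
14 2.580603442039614 -4.982671574805733
21 3.396811447535737 -7.672445496897082
28 3.879134580536193 -10.441640985765876
35 4.020382514054443 -13.24897571491298
42 3.818449566735649 -16.05259878961218
49 3.2763460937156754 -18.810714647356072
56 2.402153609159731 -21.482206133426086
63 1.20890430950017 -24.02724746296488
70 -0.2856132065954835 -26.407897931698564
77 -2.05911912525851 -28.588667524449228
84 -4.085174558127031 -30.5370459895177
pin [479.1 -43.6  29.6] piv far_r [616.3 -31.2  26.5]
loupe [ -10.  -107.4]
```

Request:
drive_tool --pt "1 16 22 0 0" --pt "1 40 52 0 0" --pt "1 58 76 15 0" --pt "1 66 87 35 0" --pt "1 66 87 55 0" --pt "1 66 87 72 0" --pt "1 66 87 82 0" --pt "1 66 87 89 0" --pt "1 66 87 89 0" --pt "1 66 87 89 0"

```text
clock: 3.2
position: [458.5, -33.4, 22.9]
ee_rot: [-0.667, 0.745, -0.0, 0.001]
contact_force: [0.1, -0.4, -0.3]
gripper_width: -0.0
grasp_force: 0.0
```

```bash
python3 - <<'E'
from plan import *
print(goto((-71-13,-69),23))
a=arm.get_image("wrist");b=arm.get_image("side")
m=cv2.resize(a[40:340,130:430],(500,500),interpolation=cv2.INTER_CUBIC)
n=cv2.resize(b[150:290,150:330],(643,500),interpolation=cv2.INTER_CUBIC)[:, :300]
cv2.imwrite("pics/c1.png",np.hstack([m,n]))
E
```

```text
(array([ 0.1, -3.4, -0.1]), np.float64(-0.2649727757630842))
```

View pics/c1.png

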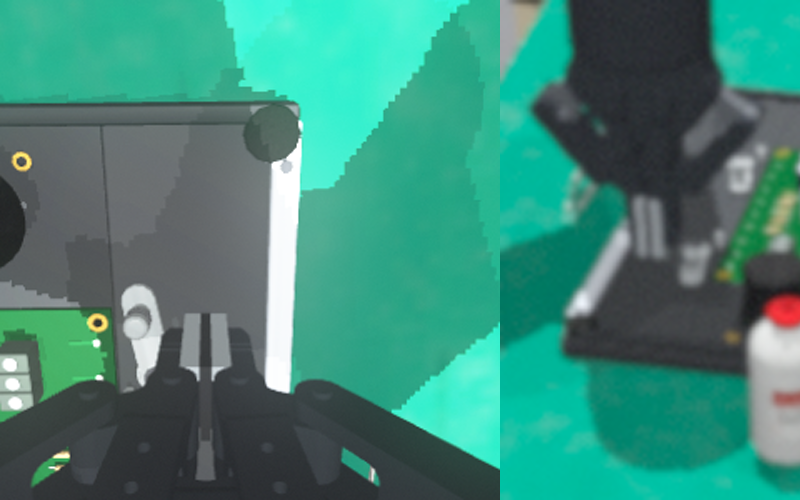

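The picture shows the shut fingertips beside near_right's pin (pin top about (136,315) in the crop, tips spanning x 170–240), clear of it. I'll check the lateral offset by projecting before I push.

```bash
python3 - <<'E'
from plan import *
s=arm.read_state();c=cam("wrist",s);T=R.from_quat(s["ee_rot"]).as_matrix();P=s["position"]
f=lambda v:(proj(c,P+T@np.array(v,float))[0]-[130,40])*500/300
for v in([11,9,0],[11,-9,0],[0,9,0]):print(v,f(v))
uv=np.array([[136,313]])*.6+[130,40];w=onplane(c,uv,[30.2])[0];print("pin tool",T.T@(w-P),"pallet",(w[:2]-o)@Rm)
E
```

```text
[11, 9, 0] [230.5 306.1]
[11, -9, 0] [176.1 306.1]
[0, 9, 0] [230.  336.3]
pin tool [ 11.7 -21.2  -7.2] pallet [-66.3 -80.6]
```

Read properly, the pin's top disc is the grey lower one at (137,328). That puts the pin at tool x of about 6, matching the first measurement, so I'll sweep.

Request:
drive_tool --pt "1 0 -3.4 0 0" --pt "1 1.4 -5.8 0 -7" --pt "1 2.6 -8.4 0 -14" --pt "1 3.4 -11.1 0 -21" --pt "1 3.9 -13.8 0 -28" --pt "1 4.0 -16.6 0 -35" --pt "1 3.8 -19.5 0 -42" --pt "1 3.3 -22.2 0 -49" --pt "1 2.4 -24.9 0 -56" --pt "1 1.2 -27.4 0 -63" --pt "1 -0.3 -29.8 0 -70" --pt "1 -2.1 -32.0 0 -77"

```text
clock: 4.5
position: [489.8, -35.3, 22.7]
ee_rot: [0.986, -0.166, -0.0, 0.0]
contact_force: [-0.4, -2.6, 1.3]
gripper_width: 0.3
grasp_force: 1.0
```

Request:
drive_tool --pt "1 1.0 -1.6 0 -4" --pt "1 1.9 -3.1 0 -9" --pt "1 2.4 -4.6 0 -13" --pt "1 2.4 -4.6 0 -13"

```text
clock: 4.9
position: [493.8, -31.6, 22.6]
ee_rot: [0.998, -0.055, 0.0, 0.0]
contact_force: [0.3, -2.3, 0.6]
gripper_width: 0.1
grasp_force: 1.0
```

```bash
python3 - <<'E'
from plan import *
s=arm.read_state();print(s["position"],s["contact_force"],(s["position"][:2]-o)@Rm)
E
```

```text
[493.8 -31.6  22.6] [ 0.3 -2.3  0.6] [-52.5 -63.4]
```

Request:
drive_tool --pt "1 0 -0.5 0 0" --pt "1 0 -1.0 0 0" --pt "1 0 -1.0 0 0"

```text
clock: 5.2
position: [493.5, -30.6, 22.5]
ee_rot: [0.998, -0.056, -0.0, 0.0]
contact_force: [-0.5, -3.8, 3.4]
gripper_width: 0.1
grasp_force: 1.8
```

Request:
drive_tool --pt "1 0 -0.5 0 0" --pt "1 0 -1.0 0 0" --pt "1 0 -1.0 0 0"

```text
clock: 5.5
position: [493.2, -29.4, 22.3]
ee_rot: [0.998, -0.055, -0.001, 0.0]
contact_force: [-3.4, -0.8, 4.2]
gripper_width: -0.1
grasp_force: 2.7
```

```bash
python3 - <<'E'
from plan import *
s=arm.read_state();print(s["position"],s["contact_force"],s["wrist_torque"],(s["position"][:2]-o)@Rm)
a=arm.get_image("wrist");b=arm.get_image("side");c=arm.get_image("top")
m=cv2.resize(a,(533,400),interpolation=cv2.INTER_CUBIC)
n=cv2.resize(c[225:255,275:310],(267,229),interpolation=cv2.INTER_CUBIC)
n2=cv2.resize(b[190:240,190:270],(267,171),interpolation=cv2.INTER_CUBIC)
cv2.imwrite("pics/c2.png",np.hstack([m,np.vstack([n,n2])]))
E
```

```text
[493.2 -29.4  22.3] [-3.4 -0.8  4.2] [-0.4  0.9  0. ] [-53.3 -61.3]
```

View pics/c2.png

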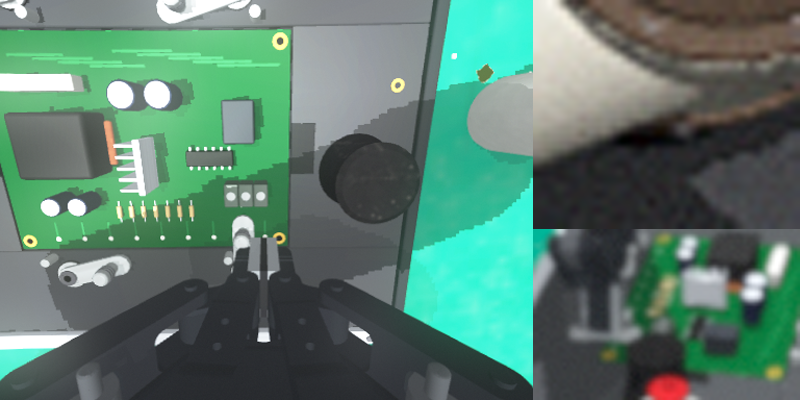

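The clip now points in over the board (arm tip at about (243,218), pin about (241,238) in the left panel). I'll measure its angle from an enlarged view after backing off.

Request:
drive_tool --pt "1 0 3 0 0" --pt "1 0 8 0 0" --pt "1 0 14 0 0" --pt "1 0 18 -12 0" --pt "1 0 18 -30 0" --pt "1 -10 18 -50 0" --pt "1 -10 18 -50 0"

```text
clock: 6.35
position: [484.2, -45.7, 74.5]
ee_rot: [0.998, -0.055, 0.004, -0.001]
contact_force: [-0.1, 0.2, -0.0]
gripper_width: 0.5
grasp_force: 0.0
```

```bash
python3 - <<'E'
from plan import *
s=arm.read_state();print(s["position"],s["contact_force"])
c=cam("wrist",s);a=arm.get_image("wrist")
# rectify to pallet-aligned plane at z=30.2 (pin tops) and 16.7 (arm tops), 8px/mm, around near_right
def rect(z,x0,x1,y0,y1,k):
    xs=np.arange(x0,x1,1/k);ys=np.arange(y1,y0,-1/k)
    Y,X=np.meshgrid(ys,xs[::-1]);P=np.c_[np.c_[X.ravel(),Y.ravel()]@Rm.T+o,np.full(X.size,z)]
    u=proj(c,P).reshape(X.shape+(2,)).astype(np.float32);return cv2.remap(a,u[...,0],u[...,1],cv2.INTER_CUBIC)
A=rect(16.7,-85,-30,-75,-25,8);B=rect(30.2,-85,-30,-75,-25,8)
for I in(A,B):
    for m in range(0,55,10):cv2.line(I,(0,440-8*(5+m)),(8,440-8*(5+m)),(0,0,255),1)
    cv2.line(I,(200,0),(200,12),(0,0,255),1);cv2.line(I,(200,425),(200,439),(0,0,255),1)
cv2.imwrite("pics/c3.png",np.hstack([A,B]))
E
```

```text
[484.2 -45.7  74.5] [-0.1  0.2 -0. ]
```

View pics/c3.png

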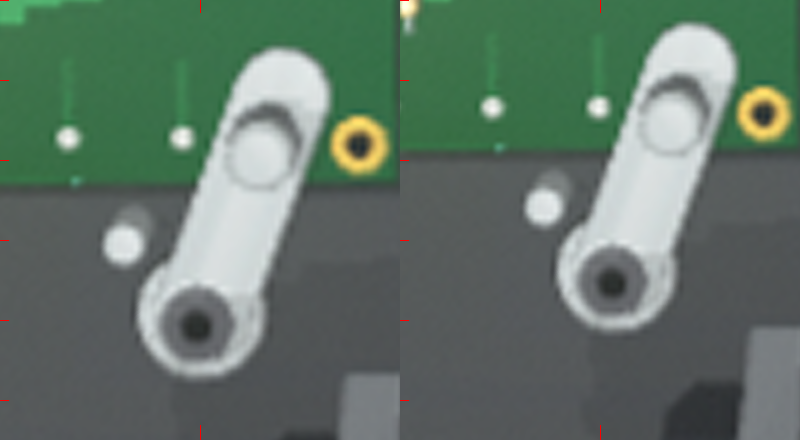

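The rectified view shows near_right only at about 70°: pivot at (198,325), tip centre near (283,95), 20° short. I'll check where it stood before I backed off.

```bash
python3 - <<'E'
from plan import *
s={"position":np.array([493.2,-29.4,22.3]),"ee_rot":[.9985,-.055,-.001,0]};c=cam("wrist",s)
for uv,z in(((241,238),30.2),((241,232),30.2),((243,218),16.7),((228,262),16),((279,238),12.4)):
    w=onplane(c,np.array([uv])*512/533,[z])[0];print(uv,z,(w[:2]-o)@Rm)
T=R.from_quat(s["ee_rot"]).as_matrix()
for v in([0,-9,0],[11,-9,0],[11,9,0],[-11,-9,0],[11,-7,0],[11,7,0]):print(v,proj(c,s["position"]+T@np.array(v,float))*533/512)
E
```

```text
(241, 238) 30.2 [-41.7 -49.6]
(241, 232) 30.2 [-38.5 -49.7]
(243, 218) 16.7 [-36.  -49.9]
(228, 262) 16 [-62.9 -40.6]
(279, 238) 12.4 [-49.8 -69.8]
[0, -9, 0] [[247.5 251.6]]
[11, -9, 0] [[247.2 232.7]]
[11, 9, 0] [[281.2 232.7]]
[-11, -9, 0] [[247.9 269.8]]
[11, -7, 0] [[251.  232.7]]
[11, 7, 0] [[277.4 232.7]]
```

Before I backed off the pin was at y = -49.7, at its stop. It had contact at the finger's corner and was dragged back as I retreated. I'll push again with the pin centred on the finger face and leave straight up.

```bash
cat >> plan.py <<'E'
def rel(p,z,th):
    a,b=goto(p,z);print(a,"roll",round(b-th,1))
E
python3 - <<'E'
from plan import *
rel((-47,-77),24,90);rel((-47,-63),24,90)
E
```

```text
[13.8 -1.5 49.4] roll -0.3
[ 13.7 -15.5  49.4] roll -0.3
```

Request:
drive_tool --pt "1 10 0 10 0" --pt "1 14 -1.5 28 0" --pt "1 14 -1.5 42 0" --pt "1 14 -1.5 49 0" --pt "1 14 -1.5 49 0" --pt "1 14 -4 49 0" --pt "1 14 -6 49 0" --pt "1 14 -8 49 0" --pt "1 14 -10 49 0" --pt "1 14 -12 49 0" --pt "1 14 -14 49 0" --pt "1 14 -14 49 0"

```text
clock: 7.6
position: [498.1, -33.6, 23.7]
ee_rot: [0.998, -0.055, 0.001, -0.0]
contact_force: [1.3, -1.4, 1.4]
gripper_width: 0.0
grasp_force: 1.4
```

Request:
drive_tool --pt "1 0 -0.5 0 0" --pt "1 0 -1.0 0 0" --pt "1 0 -1.0 0 0"

```text
clock: 7.9
position: [498.3, -32.7, 23.7]
ee_rot: [0.998, -0.055, 0.001, -0.0]
contact_force: [2.1, -1.9, 2.3]
gripper_width: 0.0
grasp_force: 2.1
```

Request:
drive_tool --pt "1 0 -0.5 0 0" --pt "1 0 -1.0 0 0" --pt "1 0 -1.5 0 0" --pt "1 0 -1.5 0 0"

```text
clock: 8.3
position: [498.4, -31.1, 23.6]
ee_rot: [0.998, -0.055, 0.001, -0.0]
contact_force: [2.8, -2.9, 2.9]
gripper_width: -0.1
grasp_force: 2.8
```

Request:
drive_tool --pt "1 0 -0.5 0 0" --pt "1 0 -1.0 0 0" --pt "1 0 -1.0 0 0"

```text
clock: 8.6
position: [498.3, -30.2, 23.6]
ee_rot: [0.998, -0.055, 0.001, -0.0]
contact_force: [3.4, -2.0, 4.9]
gripper_width: -0.2
grasp_force: 3.1
```

Request:
drive_tool --pt "1 0 0.5 0 0" --pt "1 0 0.5 -3 0" --pt "1 0 0.5 -8 0" --pt "1 0 0.5 -16 0" --pt "1 0 3 -30 0" --pt "1 -14 15 -50 0" --pt "1 -24 18 -50 0" --pt "1 -24 18 -50 0"

```text
clock: 9.4
position: [469.8, -45.9, 73.4]
ee_rot: [0.998, -0.056, -0.001, -0.0]
contact_force: [0.5, -0.0, -0.9]
gripper_width: -0.0
grasp_force: 0.0
```

```bash
cat >> plan.py <<'E'
PIV=dict(nr=(-71,-50,1),nl=(-71,50,1),fl=(71,50,-1),fr=(71,-50,-1))
def clipang(n,name="wrist",k=5,save=True):
    st=arm.read_state();a=arm.get_image(name);c=cam(name,st);px,py,sg=PIV[n]
    g=np.arange(-40,40,1/k);Y,X=np.meshgrid(-g,-g)   # rows: +r_x up, cols: +y left
    Q=np.c_[X.ravel()+px,Y.ravel()+py];P=np.c_[Q@Rm.T+o,np.full(len(Q),16.7)]
    u=proj(c,P).reshape(X.shape+(2,)).astype(np.float32);I=cv2.remap(a,u[...,0],u[...,1],cv2.INTER_LINEAR)
    if save:cv2.imwrite(f"pics/{name}_{n}_{st['clock']:.1f}.png",I)
    h=cv2.cvtColor(I,cv2.COLOR_BGR2HSV);r=np.hypot(X,Y);th=np.degrees(np.arctan2(sg*X,-sg*Y))
    m=((h[...,2]>150)&(h[...,1]<50)&(r>14)&(r<37)&(th>-30)&(th<120)).astype(np.uint8)
    nn,lab,stt,_=cv2.connectedComponentsWithStats(m)
    if nn<2:return None
    j=1+np.argmax(stt[1:,4]);mm=lab==j
    return round(np.degrees(np.arctan2((sg*X)[mm].mean(),(-sg*Y)[mm].mean())),1),round(mm.sum()/k**2),round(r[mm].max(),1)
E
python3 - <<'E'
from plan import *
s=arm.read_state();print(s["position"],s["contact_force"]);print(clipang("nr"),clipang("nl"))
E
```

```text
[469.8 -45.9  73.4] [ 0.5 -0.  -0.9]
(np.float64(88.9), 237, np.float64(36.6)) (np.float64(15.0), 221, np.float64(36.2))
```

```bash
python3 - <<'E'
from plan import *
rel((-85,26),24,0)
for d in list(range(8,91,8))+[90]:
    a=np.radians(d);c,s=np.cos(a),np.sin(a);print(d,round(-(24*(1-c)-12*s),1),round(-(24*s+12*(1-c)),1))
E
```

```text
[ -12.2 -105.6   49. ] roll 89.7
8 1.4 -3.5
16 2.4 -7.1
24 2.8 -10.8
32 2.7 -14.5
40 2.1 -18.2
48 1.0 -21.8
56 -0.6 -25.2
64 -2.7 -28.3
72 -5.2 -31.1
80 -8.0 -33.6
88 -11.2 -35.6
90 -12.0 -36.0
```

Request:
drive_tool --pt "1 -1 -6 0 8" --pt "1 -2 -16 0 16" --pt "1 -4 -28 0 24" --pt "1 -5 -40 0 32" --pt "1 -6 -52 0 40" --pt "1 -8 -64 0 48" --pt "1 -9 -76 0 56" --pt "1 -10 -88 0 64" --pt "1 -11 -98 0 72" --pt "1 -12 -105 0 80" --pt "1 -12 -105.6 0 88" --pt "1 -12 -105.6 0 89.7"

```text
clock: 10.7
position: [471.7, 61.2, 72.5]
ee_rot: [-0.669, 0.744, 0.0, -0.001]
contact_force: [-1.1, -0.1, 0.3]
gripper_width: -0.1
grasp_force: 0.0
```

Request:
drive_tool --pt "1 0 0 10 0" --pt "1 0 0 28 0" --pt "1 0 0 42 0" --pt "1 0 0 49 0" --pt "1 0 0 49 0"

```text
clock: 11.2
position: [470.9, 60.2, 22.9]
ee_rot: [-0.669, 0.743, 0.0, -0.002]
contact_force: [0.5, 0.8, 0.4]
gripper_width: -0.1
grasp_force: 0.0
```

```bash
python3 - <<'E'
from plan import *
print(arm.read_state()["contact_force"]);rel((-83,26),24,0)
E
```

```text
[0.5 0.8 0.4]
[-0.6 -2.  -1.1] roll 0.1
```

Request:
drive_tool --pt "1 -0.6 -2 -1 0" --pt "1 0.8 -5.5 -1 -8" --pt "1 1.8 -9.1 -1 -16" --pt "1 2.2 -12.8 -1 -24" --pt "1 2.1 -16.5 -1 -32" --pt "1 1.5 -20.2 -1 -40" --pt "1 0.4 -23.8 -1 -48" --pt "1 -1.2 -27.2 -1 -56" --pt "1 -3.3 -30.3 -1 -64" --pt "1 -5.8 -33.1 -1 -72" --pt "1 -8.6 -35.6 -1 -80" --pt "1 -8.6 -35.6 -1 -80"

```text
clock: 12.4
position: [508.1, 65.4, 25.9]
ee_rot: [0.99, -0.139, 0.0, 0.0]
contact_force: [-1.2, -1.8, 0.8]
gripper_width: 0.0
grasp_force: 0.4
```

```bash
python3 - <<'E'
from plan import *
rel((-47,38),24,90)
E
```

```text
[ 0.9 -3.6  1.9] roll -10.0
```

Request:
drive_tool --pt "1 0.5 -1.8 1 -5" --pt "1 0.9 -3.6 1.5 -10" --pt "1 0.9 -3.6 1.5 -10"

```text
clock: 12.7
position: [510.4, 68.7, 24.4]
ee_rot: [0.999, -0.054, 0.001, -0.0]
contact_force: [0.3, -0.2, 1.2]
gripper_width: 0.1
grasp_force: 0.5
```

```bash
python3 - <<'E'
from plan import *
rel((-47,38.5),24,90)
E
```

```text
[-0.4 -0.4  0.4] roll -0.1
```

Request:
drive_tool --pt "1 0 -0.5 0 0" --pt "1 0 -1.0 0 0" --pt "1 0 -1.0 0 0"

```text
clock: 13.0
position: [510.3, 69.7, 24.1]
ee_rot: [0.999, -0.053, 0.0, -0.0]
contact_force: [0.8, -2.2, 1.0]
gripper_width: 0.0
grasp_force: 0.8
```

Request:
drive_tool --pt "1 0 -0.5 0 0" --pt "1 0 -1.0 0 0" --pt "1 0 -1.0 0 0"

```text
clock: 13.3
position: [510.2, 70.3, 23.9]
ee_rot: [0.999, -0.053, 0.0, 0.0]
contact_force: [1.5, -4.6, 1.7]
gripper_width: 0.3
grasp_force: 2.2
```

Request:
drive_tool --pt "1 0 -0.5 0 0" --pt "1 0 -1.0 0 0" --pt "1 0 -1.0 0 0"

```text
clock: 13.6
position: [510.2, 70.6, 23.9]
ee_rot: [0.999, -0.053, -0.0, 0.001]
contact_force: [2.1, -8.2, 1.7]
gripper_width: -0.2
grasp_force: 3.8
```

Request:
drive_tool --pt "1 0 0.6 0 0" --pt "1 0 0.6 -3 0" --pt "1 0 0.6 -8 0" --pt "1 0 0.6 -16 0" --pt "1 0 3 -30 0" --pt "1 -14 15 -50 0" --pt "1 -24 18 -50 0" --pt "1 -24 18 -50 0"

```text
clock: 14.4
position: [483.3, 56.4, 74.5]
ee_rot: [0.999, -0.053, 0.0, -0.001]
contact_force: [-0.4, 1.1, 0.0]
gripper_width: 0.0
grasp_force: 0.0
```

```bash
python3 - <<'E'
from plan import *
s=arm.read_state();print(s["position"],s["contact_force"]);print(clipang("nr"),clipang("nl"),clipang("fl"),clipang("fr"))
rel((85,74),75,0);rel((85,70),75,0);print(s["joints"])
E
```

```text
[483.3  56.4  74.5] [-0.4  1.1  0. ]
(np.float64(87.4), 258, np.float64(36.6)) (np.float64(90.7), 262, np.float64(36.2)) (np.float64(19.1), 95, np.float64(37.0)) (np.float64(22.5), 152, np.float64(37.0))
[155.9 -50.4  -1.6] roll 90.1
[155.9 -46.4  -1.6] roll 90.1
[ 0.5  0.3 -0.5 -0.  -0.7  1. ]
```

```bash
python3 - <<'E'
from plan import *
rel((-47,-67),24,90)
E
```

```text
[23.8 90.5 49.4] roll 0.1
```

Request:
drive_tool --pt "1 4 20 0 0" --pt "1 14 55 0 0" --pt "1 22 82 0 0" --pt "1 24 90.5 8 0" --pt "1 24 90.5 26 0" --pt "1 24 90.5 42 0" --pt "1 24 90.5 49 0" --pt "1 24 90.5 49 0" --pt "1 24 88.5 49 0" --pt "1 24 86.5 49 0" --pt "1 24 85 49 0" --pt "1 24 85 49 0"

```text
clock: 15.8
position: [499.8, -30.4, 25.4]
ee_rot: [0.999, -0.052, 0.001, -0.0]
contact_force: [-1.2, 0.4, 0.2]
gripper_width: -0.1
grasp_force: 0.1
```

Request:
drive_tool --pt "1 0 -0.5 0 0" --pt "1 0 -1.0 0 0" --pt "1 0 -1.5 0 0" --pt "1 0 -1.5 0 0"

```text
clock: 16.2
position: [499.7, -29.3, 25.0]
ee_rot: [0.999, -0.053, 0.0, 0.0]
contact_force: [0.8, -1.6, 0.6]
gripper_width: -0.0
grasp_force: 1.0
```

Request:
drive_tool --pt "1 0 -0.5 0 0" --pt "1 0 -1.0 0 0" --pt "1 0 -1.5 0 0" --pt "1 0 -1.5 0 0"

```text
clock: 16.6
position: [499.6, -28.8, 24.9]
ee_rot: [0.999, -0.053, -0.0, 0.001]
contact_force: [2.0, -7.9, 1.9]
gripper_width: 0.1
grasp_force: 3.8
```

Request:
drive_tool --pt "1 0 -0.5 0 0" --pt "1 0 -1.0 0 0" --pt "1 0 -1.0 0 0"

```text
clock: 16.9
position: [499.6, -28.5, 24.9]
ee_rot: [0.999, -0.053, -0.0, 0.001]
contact_force: [2.6, -10.7, 1.3]
gripper_width: 0.1
grasp_force: 5.6
```

Request:
drive_tool --pt "1 0 0.8 0 0" --pt "1 0 0.8 -3 0" --pt "1 0 0.8 -10 0" --pt "1 0 0.8 -22 0" --pt "1 0 2 -40 0" --pt "1 0 3 -55 0" --pt "1 0 3 -55 0"

```text
clock: 17.6
position: [501.0, -29.0, 81.8]
ee_rot: [0.999, -0.052, 0.002, -0.001]
contact_force: [-1.1, 0.1, 0.3]
gripper_width: 0.2
grasp_force: 0.0
```

```bash
python3 - <<'E'
from plan import *
w=onplane(cam("top"),np.array([[350,203]])*.64,[48])[0];print("spool",(w[:2]-o)@Rm)
print(clipang("nr"))
rel((86,71),75,0)
for rho in(21,24):
  for d in list(range(8,91,8))+[90]:
    a=np.radians(d);c,s=np.cos(a),np.sin(a);print(rho,d,round((rho*(1-c)-12*s),1),round((rho*s+12*(1-c)),1))
E
```

```text
spool [173.2  74.4]
(np.float64(91.0), 241, np.float64(36.8))
[ 132.6 -131.2    6.1] roll 90.0
21 8 -1.5 3.0
21 16 -2.5 6.3
21 24 -3.1 9.6
21 32 -3.2 13.0
21 40 -2.8 16.3
21 48 -2.0 19.6
21 56 -0.7 22.7
21 64 1.0 25.6
21 72 3.1 28.3
21 80 5.5 30.6
21 88 8.3 32.6
21 90 9.0 33.0
24 8 -1.4 3.5
24 16 -2.4 7.1
24 24 -2.8 10.8
24 32 -2.7 14.5
24 40 -2.1 18.2
24 48 -1.0 21.8
24 56 0.6 25.2
24 64 2.7 28.3
24 72 5.2 31.1
24 80 8.0 33.6
24 88 11.2 35.6
24 90 12.0 36.0
```

Request:
drive_tool --pt "1 5 -6 0 8" --pt "1 16 -17 0 16" --pt "1 30 -30 0 24" --pt "1 45 -45 0 32" --pt "1 60 -60 0 40" --pt "1 75 -75 0 48" --pt "1 90 -90 0 56" --pt "1 105 -105 0 64" --pt "1 118 -118 0 72" --pt "1 128 -127 0 80" --pt "1 132.6 -131.2 0 88" --pt "1 132.6 -131.2 0 90"

```text
clock: 18.85
position: [645.0, 87.7, 77.8]
ee_rot: [-0.668, 0.744, 0.001, -0.001]
contact_force: [-0.2, -0.4, 0.3]
gripper_width: 0.2
grasp_force: 0.0
```

```bash
python3 - <<'E'
from plan import *
print(clipang("fl"),clipang("fr"));rel((86,71),24,0)
E
```

```text
(np.float64(9.8), 242, np.float64(36.8)) (np.float64(11.1), 440, np.float64(37.0))
[-0.5 -1.4 54. ] roll 0.0
```

Request:
drive_tool --pt "1 -0.5 -1.4 8 0" --pt "1 -0.5 -1.4 26 0" --pt "1 -0.5 -1.4 42 0" --pt "1 -0.5 -1.4 51 0" --pt "1 -0.5 -1.4 53 0" --pt "1 -0.5 -1.4 53 0"

```text
clock: 19.55
position: [646.5, 87.0, 26.5]
ee_rot: [-0.669, 0.743, 0.0, -0.0]
contact_force: [0.5, 0.2, -0.1]
gripper_width: -0.1
grasp_force: 0.0
```

```bash
python3 - <<'E'
from plan import *
rel((83,71),24,0);print(arm.read_state()["contact_force"])
E
```

```text
[-0.3  3.8  2.5] roll 0.0
[ 0.5  0.2 -0.1]
```

Request:
drive_tool --pt "1 -0.3 3.8 2.5 0" --pt "1 -1.8 6.8 2.5 -8" --pt "1 -2.8 10.1 2.5 -16" --pt "1 -3.4 13.4 2.5 -24" --pt "1 -3.5 16.8 2.5 -32" --pt "1 -3.1 20.1 2.5 -40" --pt "1 -2.3 23.4 2.5 -48" --pt "1 -1.0 26.5 2.5 -56" --pt "1 0.7 29.4 2.5 -64" --pt "1 2.8 32.1 2.5 -72" --pt "1 5.2 34.4 2.5 -80" --pt "1 5.2 34.4 2.5 -80"

```text
clock: 20.75
position: [612.3, 86.1, 25.3]
ee_rot: [0.99, -0.14, 0.001, -0.001]
contact_force: [-0.0, 0.5, -0.2]
gripper_width: 0.2
grasp_force: 0.5
```

```bash
python3 - <<'E'
from plan import *
rel((50,62),24,90);s=arm.read_state();print((s["position"][:2]-o)@Rm)
E
```

```text
[-2.2  4.6  1.3] roll -10.0
[52.9 66.1]
```

Request:
drive_tool --pt "1 -1.0 2.3 1 -5" --pt "1 -2 4.6 1 -10" --pt "1 -2 4.6 1 -10"

```text
clock: 21.05
position: [609.5, 82.3, 24.3]
ee_rot: [0.999, -0.054, 0.001, -0.001]
contact_force: [0.4, 1.9, 0.7]
gripper_width: -0.1
grasp_force: 0.8
```

Request:
drive_tool --pt "1 0 0.5 0 0" --pt "1 0 1.0 0 0" --pt "1 0 1.5 0 0" --pt "1 0 1.5 0 0"

```text
clock: 21.45
position: [609.1, 80.9, 23.8]
ee_rot: [0.999, -0.053, 0.001, -0.001]
contact_force: [0.2, 4.2, 2.6]
gripper_width: -0.0
grasp_force: 2.6
```

```bash
python3 - <<'E'
from plan import *
rel((50,62),24,90);s=arm.read_state();print((s["position"][:2]-o)@Rm)
E
```

```text
[-0.3 -1.3 -0.2] roll -0.0
[50.3 60.7]
```

Request:
drive_tool --pt "1 0 0.5 0 0" --pt "1 0 1.0 0 0" --pt "1 0 1.5 0 0" --pt "1 0 1.5 0 0"

```text
clock: 21.85
position: [609.1, 80.6, 23.8]
ee_rot: [0.999, -0.053, 0.001, -0.001]
contact_force: [0.3, 9.0, 2.8]
gripper_width: 0.1
grasp_force: 4.6
```

At its stop. Lift and go to far_right.

Request:
drive_tool --pt "1 0 -0.8 0 0" --pt "1 0 -0.8 -3 0" --pt "1 0 -0.8 -10 0" --pt "1 0 -0.8 -22 0" --pt "1 0 -2 -40 0" --pt "1 0 -3 -55 0" --pt "1 0 -3 -55 0"

```text
clock: 22.55
position: [609.6, 81.3, 80.9]
ee_rot: [0.999, -0.053, 0.002, -0.0]
contact_force: [-0.8, 0.3, 0.3]
gripper_width: -0.4
grasp_force: 0.0
```

```bash
python3 - <<'E'
from plan import *
print(clipang("fl"));rel((86,-26),75,0)
E
```

```text
(np.float64(87.4), 221, np.float64(36.4))
[36.1 86.9  4.5] roll 90.0
```

Request:
drive_tool --pt "1 3 6 0 8" --pt "1 6 14 0 16" --pt "1 9 22 0 24" --pt "1 12 30 0 32" --pt "1 16 39 0 40" --pt "1 20 48 0 48" --pt "1 24 57 0 56" --pt "1 28 66 0 64" --pt "1 31 75 0 72" --pt "1 34 83 0 80" --pt "1 36 87 0 88" --pt "1 36 87 0 90"

```text
clock: 23.8
position: [634.1, -9.9, 76.9]
ee_rot: [-0.667, 0.745, 0.001, -0.002]
contact_force: [-0.4, 0.3, 0.4]
gripper_width: -0.1
grasp_force: 0.0
```

```bash
python3 - <<'E'
from plan import *
print(clipang("fl"),clipang("fr"));rel((86,-26),24,0)
E
```

```text
None (np.float64(14.5), 237, np.float64(36.6))
[-0.6 -1.5 53. ] roll -0.0
```

Request:
drive_tool --pt "1 -0.6 -1.5 8 0" --pt "1 -0.6 -1.5 26 0" --pt "1 -0.6 -1.5 42 0" --pt "1 -0.6 -1.5 51 0" --pt "1 -0.6 -1.5 53 0" --pt "1 -0.6 -1.5 53 0"

```text
clock: 24.5
position: [636.8, -8.2, 25.0]
ee_rot: [-0.669, 0.743, 0.0, -0.0]
contact_force: [1.3, -0.1, -0.9]
gripper_width: -0.1
grasp_force: 0.0
```

```bash
python3 - <<'E'
from plan import *
rel((83,-26),24,0);print(arm.read_state()["contact_force"])
E
```

```text
[1.  4.2 1. ] roll 0.1
[ 1.3 -0.1 -0.9]
```

Request:
drive_tool --pt "1 0.5 4 1 0" --pt "1 -0.9 7.5 1 -8" --pt "1 -1.9 11.1 1 -16" --pt "1 -2.3 14.8 1 -24" --pt "1 -2.2 18.5 1 -32" --pt "1 -1.6 22.2 1 -40" --pt "1 -0.5 25.8 1 -48" --pt "1 1.1 29.2 1 -56" --pt "1 3.2 32.3 1 -64" --pt "1 5.7 35.1 1 -72" --pt "1 8.5 37.6 1 -80" --pt "1 8.5 37.6 1 -80"

```text
clock: 25.7
position: [599.2, -12.4, 25.4]
ee_rot: [0.99, -0.14, 0.001, -0.001]
contact_force: [0.1, 1.6, -0.3]
gripper_width: 0.2
grasp_force: 0.4
```

```bash
python3 - <<'E'
from plan import *
rel((47,-38),24,90);s=arm.read_state();print((s["position"][:2]-o)@Rm)
E
```

```text
[-2.4  5.3  1.4] roll -10.0
[ 50.2 -33.2]
```

Request:
drive_tool --pt "1 -1.2 2.6 1 -5" --pt "1 -2.4 5.3 1 -10" --pt "1 -2.4 5.3 1 -10"

```text
clock: 26.0
position: [595.5, -16.8, 24.2]
ee_rot: [0.999, -0.054, 0.001, -0.0]
contact_force: [0.6, 1.2, 0.1]
gripper_width: -0.1
grasp_force: 0.6
```

Request:
drive_tool --pt "1 0 0.5 0 0" --pt "1 0 1.0 0 0" --pt "1 0 1.5 0 0" --pt "1 0 1.5 0 0"

```text
clock: 26.4
position: [595.1, -18.0, 23.7]
ee_rot: [0.999, -0.053, 0.001, -0.0]
contact_force: [-0.0, 4.5, 3.1]
gripper_width: 0.3
grasp_force: 2.5
```

Request:
drive_tool --pt "1 0 0.5 0 0" --pt "1 0 1.0 0 0" --pt "1 0 1.5 0 0" --pt "1 0 1.5 0 0"

```text
clock: 26.8
position: [595.1, -18.5, 23.7]
ee_rot: [0.999, -0.053, 0.001, -0.001]
contact_force: [-0.2, 8.4, 3.5]
gripper_width: -0.1
grasp_force: 4.9
```

Request:
drive_tool --pt "1 0 -0.8 0 0" --pt "1 0 -0.8 -3 0" --pt "1 0 -0.8 -10 0" --pt "1 0 -0.8 -22 0" --pt "1 0 -2 -40 0" --pt "1 -15 -6 -70 0" --pt "1 -40 -20 -100 0" --pt "1 -65 -40 -130 0" --pt "1 -90 -45 -145 0" --pt "1 -110 -45 -145 0" --pt "1 -115 -45 -145 0" --pt "1 -115 -45 -145 0"

```text
clock: 28.0
position: [484.2, 36.3, 168.8]
ee_rot: [0.999, -0.053, 0.0, 0.0]
contact_force: [0.1, -0.7, 0.5]
gripper_width: 0.0
grasp_force: 0.0
```

```bash
python3 - <<'E'
from plan import *
s=arm.read_state();print(s["position"],s["contact_force"])
for n in PIV:print(n,clipang(n))
a=arm.get_image("wrist");cv2.imwrite("pics/end.png",cv2.resize(a,(800,600),interpolation=cv2.INTER_CUBIC))
E
```

```text
[484.2  36.3 168.8] [ 0.1 -0.7  0.5]
nr (np.float64(90.7), 248, np.float64(36.6))
nl (np.float64(90.5), 261, np.float64(36.0))
fl (np.float64(88.8), 283, np.float64(37.0))
fr (np.float64(87.9), 262, np.float64(35.5))
```

View pics/end.png

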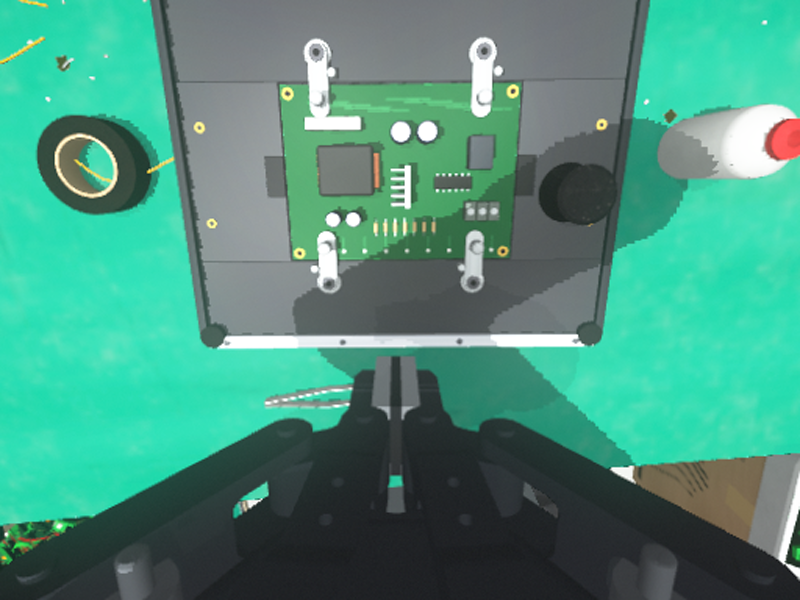

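All four clips point straight in (pin tops at about (318,98), (484,97), (325,240) and (475,245)). The board, loupe, bottle and tape look undisturbed, and the gripper is clear of everything.

```bash
python3 -c "
from bench import arm
print(arm.job_done())"
```

```text
the job is handed in; nothing more can be done
None
```

All four clips are pushed in to their stops (88–91° by camera, with push force rising to 8–11 N at each stop) and the job is handed in; near_right was dragged back about 20° on my first retreat and had to be pushed in again.

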